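# Snap the caddy lid shut, tab by tab

### The arm

A 6-joint arm with a two-finger parallel gripper is mounted at the origin on the work surface. World frame = base frame: x ahead of the robot, y to its left, z up, the work surface at z = 0. Lengths are in mm, angles in rad, forces in N, time in s.
With the tool pointing down it reaches from about 300 to 775 mm from the base axis. Payload 14.6 kg.
Tool frame: the origin (TCP) lies midway between the tips of the shut fingers; the grasp point (between the pads) lies grasp_offset behind it (grasp_offset is the distance from the TCP to the grasp point, in mm); z points along the fingers, y is the line along which they close (so a half turn about z gives the same grasp; the last joint's range is limited). The gripper opens to 94 mm and grips with 3 to 60 N. Pads are 16 mm wide; open, the fingers measure 119 mm over their backs; the gripper's body (75 mm by 177 mm) begins 78 mm behind the grasp point.
Start: joints at [-1.352, 0.3, 1.521, -0, 1.321, -0.067], TCP at [155.052, -527.682, 205.446] pointing down, gripper open.
Joint ranges: [-3.03, 3.03], [-0.79, 2.21], [0.23, 2.52], [-1.04, 4.18], [0, 3.07], [-2.55, 2.55]. Speed limits (rad/s): [2.22, 2.22, 2.57, 3.14, 3.14, 3.14].

### API

Orientations are given as [roll, pitch, yaw] about the fixed x, y, z axes, in that order (R = Rz(yaw) Ry(pitch) Rx(roll)).
In Python, from cell import * gives the robot as it stands. The module is installed in compiled form; this text tells all that it offers.
- The arm moves only by the shell command python3 -m jog 'ROWS' [FORCE]. ROWS is JSON, a list of rows, each a list of 3 entries, a list of its own where there are three numbers: the finger opening in mm, from 0 to 94, then the shift along the tool's x, y, z in units of 50 mm (1.0 is 50 mm), then the turn about the tool's z in units of 180 degrees (1.0 is 180 degrees). In form: [[fingers, [dx, dy, dz], twist], ...]. A call has 1 to 20 rows; each row shifts and turns the commanded pose from where the row before left it, along the tool's axes as they then stand; what a row does not reach is not made up. A row lasts 1/10 s, in which the tool goes at most 50 mm and 8.59 degrees, less where a joint would pass 70% of its speed; a pose out of reach is approached as far as the arm can. A call with a number of a shift or a turn outside -1 to 1 is refused whole. A call with a gripper value outside its range is refused whole. The fingers move at their own pace and stop on an object; FORCE is the grip in N (left out, the last holds). Time passes only in rows, so rows that do not move let the fingers close. It gives the time, the measured TCP pose, the force, the opening and the grip force at its end, in the units of the state.
- read_state(): the state, without advancing time (a new reading comes with each control period).
- camera(name): name is "scene" or "top" or "wrist"; returns the picture (480x640x3 uint8, red, green, blue); there is no depth.
- calibration(name): a dict with "mtx" (3x3 intrinsics, pixels), "cam_to_world" (4x4, takes a point from camera to world coordinates); the wrist camera has in their place "hand_eye" (4x4, takes a point from camera to tool coordinates, whose origin is the TCP and whose axes are the flange's). Camera axes: x right, y down, z forward; pixel columns grow to the right and rows downward; lengths in mm; the calibration is good to about 2 mm. A picture is of the moment at which its call begins: read the wrist's pose just before it. calibration takes no time and is no camera call.
- sign_off(): hands the job in; it is judged then, once.
Trained networks look in the newest picture that a camera, given by its name, has taken for a name from the list of things; names that differ only in an ending like _2 or _b are one class to them, and where a whole thing is asked for, a point or a joint stands for the part that bears it (a point fixed in the world has none). Each returns a list of dicts, best first, with "conf" (0 to 1); they miss things now and then, are a little off and sometimes report something else, mostly with a low value. They report only what shows in the picture. A call takes as long as a camera call.
- regions_of(camera, query): "pixels" (480x640 bool, what is visible of it) and "rect" ([centre column, centre row, width, height] in pixels, round what is visible of it).
The state is a dict: "clock": time; "joints": joint angles; "qd": joint speeds; "effort": joint torques, N m; "eef_pos": TCP position; "eef_rot": TCP orientation; "wrist_force": force on the tool from outside, world axes, zero at the start; "moment": the same for the moment, N m; "finger_gap": finger opening in mm; "finger_force": force on a finger pad.
Only numpy, scipy, OpenCV 4.12 (cv2) and the standard library are available. Lean on these libraries where they do the work, as an engineer would, in place of code of your own. Each camera call takes 0.05 s, during which the arm holds its last target. There are 200 camera calls.

### The job

The clip-on lid of the rattan-look caddy is only resting in place: press its three raised snap tabs fully home with a fingertip, gently, one at a time in this order: orange first (it seats the end of the lid), then white, then blue. Press only: do not lift, tip or shove the caddy, and leave the remotes, tray, tumbler and succulent pot where they are. Finish with the hand clear.

Things in the scene. Friction and masses are not known exactly. Their poses are not given: they have to be found in the camera images.
- caddy: Tan woven-look plastic caddy, loose on the console, about 0.7 to 1.4 kg with lid, 190 (its x) x 140 (its y) mm, 80 mm tall; origin at the centre of its underside, z up, any yaw. Its tan lid is 200 x 150 mm, face 88 mm above the console, with a small carrying loop along x in the middle (64 mm long, rising to 116 mm above the console; not to be used). The lid is springy: beyond about 5 N it sinks about 1 mm per 1.2 N, at most 8 mm. Pushes over about 30 N would damage it.
- orange_top (a point): Centre of the top face of the orange snap tab, at the middle of the caddy's +x end (86 mm from the caddy's middle). The tab's top is a flat pad 26 mm (across the lid edge) by 36 mm (along it), 98 mm above the console when raised and 91 mm when home (the lid's face is at 88 mm).
- white_top (a point): Centre of the top face of the white snap tab, on the caddy's +y long side (50 mm towards -x and 61 mm towards +y from the middle). The tab's top is a flat pad 26 mm (across the lid edge) by 36 mm (along it), 98 mm above the console when raised and 91 mm when home (the lid's face is at 88 mm).
- blue_top (a point): Centre of the top face of the blue snap tab, on the caddy's -y long side (50 mm towards -x and 61 mm towards -y from the middle). The tab's top is a flat pad 26 mm (across the lid edge) by 36 mm (along it), 98 mm above the console when raised and 91 mm when home (the lid's face is at 88 mm).
- tab_orange (a joint): Travel of the orange tab, m. Starts 0 to 1 mm (raised); 7 mm = fully home. Slides straight down (caddy upright), needs about 4 N, stays where it is left, does not spring back, has a firm stop at 7 mm.
- tab_white (a joint): Travel of the white tab, m. Starts 0 to 1 mm (raised); 7 mm = fully home. Slides straight down (caddy upright), needs about 4 N, stays where it is left, does not spring back, has a firm stop at 7 mm.
- tab_blue (a joint): Travel of the blue tab, m. Starts 0 to 1 mm (raised); 7 mm = fully home. Slides straight down (caddy upright), needs about 4 N, stays where it is left, does not spring back, has a firm stop at 7 mm.
- tray: Clear acrylic tray, loose, 210 (x) x 120 (y) x 25 mm, origin at the centre of its underside. Leave alone.
- remote_black: Slim black remote lying in the tray, 170 (x) x 44 x 16 mm, origin at the centre of its underside. Leave alone.
- remote_grey: Slim grey remote lying on the console, 170 (x) x 44 x 16 mm, origin at the centre of its underside. Leave alone.
- tumbler: Stainless steel tumbler, upright, 72 mm across the rim, 115 mm tall, origin at the centre of its underside. Leave alone.
- pot: Teal ceramic pot with a green succulent, 84 mm across, pot 60 mm and plant about 95 mm tall, origin at the centre of its underside. Leave alone.

How it is judged:
By the outcome, as a careful person would: the job done as asked, in the order asked, and still so for the second after the job is handed in, with the robot touching nothing.
It also fails if it takes over 48 s, if anything falls off the work surface, if the arm or the gripper's body presses on something with over 40 N, if the wrist force passes 120 N, or if a joint passes its speed limit or range.

## Working session

There is one attempt and no reset: what is moved stays moved. The work goes in short steps, Python scripts to look and compute and a shell command to move; the robot and the scene stay as the last step left them, time stands still between calls to the robot, and variables do not carry over. Pictures are saved under pics/ and viewed, at most 10 in all, crops included, and the job is handed in when it is done.

```bash
mkdir -p pics
python3 - <<'E'
from cell import *
import cv2,numpy as np
for n in ("top","scene"):
    im=camera(n); cv2.imwrite(f"pics/{n}0.png",im[:,:,::-1])
    c=calibration(n); print(n,c["mtx"].tolist(),np.round(c["cam_to_world"],3).tolist())
    for q in ("caddy","orange_top","white_top","blue_top"):
        for r in regions_of(n,q)[:2]: print(q,r["conf"],np.round(r["rect"],1), np.round(np.argwhere(r["pixels"]).mean(0)[::-1],1))
s=read_state();print(s)
print(np.round(calibration("wrist")["hand_eye"],3).tolist())
E
```

```text
top [[549.0188883780145, 0.0, 322.9092617538794], [0.0, 549.0188883780145, 247.1443625382486], [0.0, 0.0, 1.0]] [[0.024, -0.998, 0.06, 544.254], [-1.0, -0.024, 0.007, 20.29], [-0.005, -0.061, -0.998, 1127.483], [0.0, 0.0, 0.0, 1.0]]
caddy 0.95 [304.2 272.9 127.5 117.4] [304.6 271.3]
orange_top 0.84 [348.1 290.6  15.8  24.1] [347.2 289.9]
white_top 0.76 [293.1 232.4  27.6  24.4] [293.7 229.8]
blue_top 0.62 [268.1 290.2  22.8  19.4] [266.5 290.7]
scene [[584.2948760405563, 0.0, 318.22639001198763], [0.0, 584.2948760405563, 245.65842478993108], [0.0, 0.0, 1.0]] [[-0.131, 0.85, -0.51, 1203.199], [0.991, 0.111, -0.07, 112.948], [-0.003, -0.515, -0.857, 1144.49], [0.0, 0.0, 0.0, 1.0]]
caddy 0.65 [337.9 254.1 111.2 111.4] [334.1 250.7]
orange_top 0.79 [299.6 223.7  20.1  22.2] [299.1 222.9]
white_top 0.64 [340.6 277.   24.6  21.3] [340.3 275.6]
blue_top 0.77 [370.2 228.2  17.7  17.7] [369.7 228.8]
{'clock': 0.5, 'joints': array([-1.35160436e+00,  2.99931051e-01,  1.52104135e+00,  3.71707977e-06,
        1.32068619e+00, -6.65973849e-02]), 'qd': array([ 1.40887688e-03, -1.42307955e-03, -1.61685438e-03, -1.76389955e-03,
       -1.22004078e-04, -9.14796388e-05]), 'effort': array([-7.24129695e-04, -5.31344497e+01, -3.52739739e+01,  7.07890908e-02,
        2.15108902e-02, -1.95471210e-05]), 'eef_pos': array([ 155.04748716, -527.66849023,  205.41103319]), 'eef_rot': array([-3.14152710e+00, -7.98156252e-06,  2.85788436e-01]), 'wrist_force': array([-0.13014042,  0.7697727 ,  1.31048639]), 'moment': array([ 0.07539745,  0.02134435, -0.02250239]), 'finger_force': 0.0, 'finger_gap': 94.1591501026135}
[[-0.0, -0.966, -0.259, 74.29], [1.0, 0.0, -0.001, -0.631], [0.001, -0.259, 0.966, -180.964], [0.0, 0.0, 0.0, 1.0]]
```

```bash
python3 - <<'E'
import cv2
a=cv2.imread("pics/top0.png");b=cv2.imread("pics/scene0.png")
cv2.imwrite("pics/crop.png",cv2.resize(a[150:390,160:480],(800,600),interpolation=cv2.INTER_CUBIC))
cv2.imwrite("pics/crops.png",cv2.resize(b[130:370,170:490],(800,600),interpolation=cv2.INTER_CUBIC))
E
cat > h.py <<'E'
from cell import *
import numpy as np
from scipy.optimize import least_squares
M={"orange":(86,0),"white":(-50,61),"blue":(-50,-61)}
def ray(n,uv,z):
    c=calibration(n);T=c["cam_to_world"];d=T[:3,:3]@np.linalg.solve(c["mtx"],[*uv,1]);o=T[:3,3]
    return (o+d*(z-o[2])/d[2])[:2]
def fit(P):
    m=np.array([M[k] for k in P]);p=np.array(list(P.values()))
    f=lambda v:((m@np.array([[np.cos(v[2]),np.sin(v[2])],[-np.sin(v[2]),np.cos(v[2])]])+v[:2])-p).ravel()
    best=min((least_squares(f,[*p.mean(0),a]) for a in (0,1.5,3,-1.5)),key=lambda r:r.cost)
    x=best.x;print("pose",x[:2].round(1),x[2].round(3),"res",best.fun.round(1))
    for k in M:
        a=M[k];c,s=np.cos(x[2]),np.sin(x[2]);print(k,(x[:2]+[c*a[0]-s*a[1],s*a[0]+c*a[1]]).round(1))
    return x
E
python3 - <<'E'
from h import *
D={"top":{"orange":(347.2,289.9),"white":(293.7,229.8),"blue":(266.5,290.7)},"scene":{"orange":(299.1,222.9),"white":(340.3,275.6),"blue":(369.7,228.8)}}
for n in D: fit({k:ray(n,v,97) for k,v in D[n].items()})
E
```

```text
pose [560.9  60.2] -1.963 res [ 0.4  1.  -1.7  0.1  1.2 -1. ]
orange [528.  -19.3]
white [636.3  83.1]
blue [523.6 129.7]
pose [564.1  59.2] -1.975 res [ 1.3  1.  -4.6  0.2  3.3 -1.2]
orange [530.3 -19.9]
white [639.8  81.1]
blue [527.7 129.1]
```

View pics/crop.png

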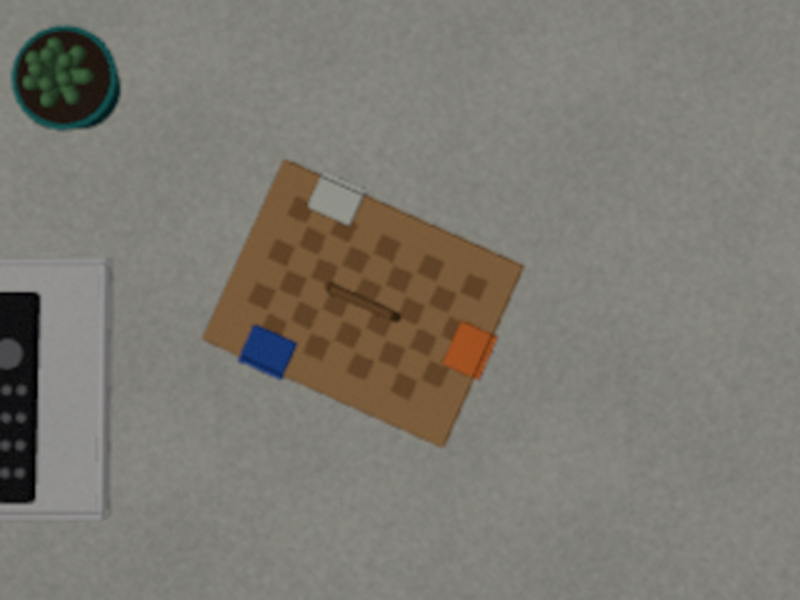

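View pics/crops.png

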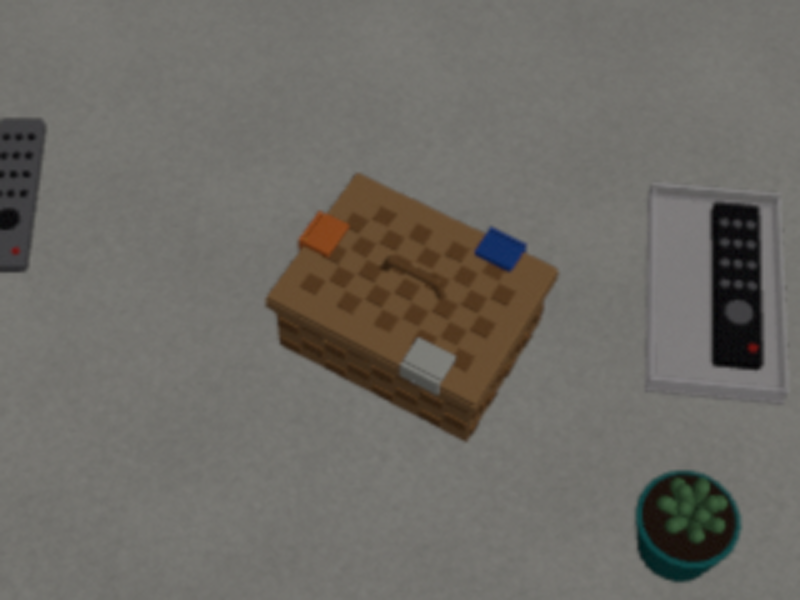

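The top and scene views agree. Orange is at crop (470,350), white at (336,198) and blue at (268,350), and nothing stands close to them. Next I'll shut the fingers and move above orange.

```bash
python3 -m jog '[[0,[0.502,-0.382,0],0],[0,[0.502,-0.382,0],0],[0,[0.502,-0.382,0],0],[0,[0.502,-0.382,0],0],[0,[0.502,-0.382,0],0],[0,[0.502,-0.382,0],0],[0,[0.502,-0.382,0],0],[0,[0.502,-0.382,0],0],[0,[0.502,-0.382,0],0],[0,[0.502,-0.382,0],0],[0,[0.502,-0.382,0],0],[0,[0.502,-0.382,0],0],[0,[0.502,-0.382,0],0],[0,[0.502,-0.382,0],0],[0,[0.502,-0.382,0],0],[0,[0.502,-0.382,0],0],[0,[0.502,-0.382,0],0],[0,[0.502,-0.382,0],0],[0,[0.502,-0.382,0],0],[0,[0.502,-0.382,0],0]]' 20
python3 -m jog '[[0,[0,0,0.2],-0.0475],[0,[0,0,0.2],-0.0475],[0,[0,0,0.2],-0.0475],[0,[0,0,0.2],-0.0475],[0,[0,0,0.2],-0.0475],[0,[0,0,0.2],-0.0475],[0,[0,0,0],0],[0,[0,0,0],0]]'
python3 - <<'E'
from h import *
import cv2
s=read_state();print(s["joints"],s["eef_pos"],s["eef_rot"],s["wrist_force"])
im=camera("wrist");cv2.imwrite("pics/w1.png",im[:,:,::-1])
from scipy.spatial.transform import Rotation as R
T=np.eye(4);T[:3,:3]=R.from_euler("xyz",s["eef_rot"]).as_matrix();T[:3,3]=s["eef_pos"]
c=calibration("wrist");W=T@c["hand_eye"]
for k in M:
    for r in regions_of("wrist",k+"_top")[:1]:
        uv=np.argwhere(r["pixels"]).mean(0)[::-1];d=W[:3,:3]@np.linalg.solve(c["mtx"],[*uv,1]);o=W[:3,3]
        print(k,r["conf"],uv,(o+d*(97.5-o[2])/d[2])[:2], r["rect"])
E
```

```text
clock: 2.5
eef_pos: [529.6, -18.4, 205.5]
eef_rot: [3.142, -0.0, 0.286]
wrist_force: [-1.2, -0.5, -0.2]
finger_gap: 0.8
finger_force: 0.0
clock: 3.3
eef_pos: [529.1, -19.7, 145.7]
eef_rot: [3.142, -0.0, 1.177]
wrist_force: [0.7, -0.5, -0.1]
finger_gap: 0.3
finger_force: 0.0
[-1.06331756e-01  3.11776511e-01  1.65054726e+00 -1.50472607e-06
  1.17921320e+00  2.87912950e-01] [529.06873191 -19.66228346 145.74306471] [ 3.14153887e+00 -1.44771015e-05  1.17655220e+00] [ 0.74246358 -0.45077228 -0.10306544]
orange 0.56 [320.83796791 253.57647059] [528.97604075 -17.88821162] [320.1, 254.8, 50.1, 41.8]
white 0.81 [431.6138747  33.2863673] [638.2737057   79.86651223] [433.8, 35.5, 59.9, 71.0]
blue 0.97 [212.66021565  32.78213989] [522.67211741 128.28633084] [210.9, 33.9, 59.1, 67.8]
```

View pics/w1.png

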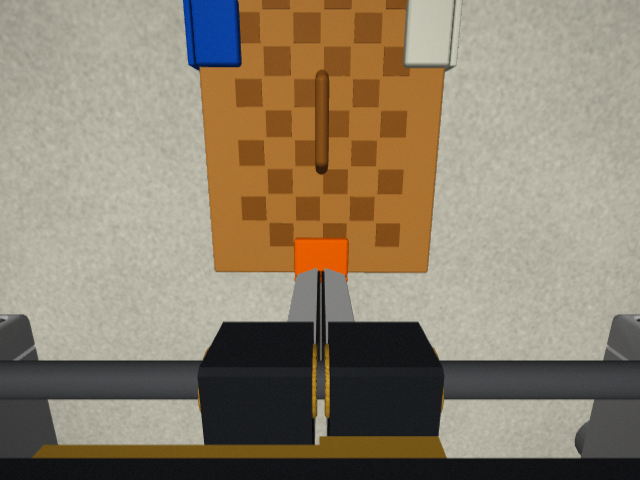

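The wrist view shows the fingertip over the orange tab, centred sideways at column 321. The tab's inner edge is at row 238. I'll descend slowly.

```bash
python3 -m jog '[[0,[0,0,0.2],0],[0,[0,0,0.2],0],[0,[0,0,0.2],0],[0,[0,0,0.12],0],[0,[0,0,0.08],0],[0,[0,0,0.04],0],[0,[0,0,0.04],0],[0,[0,0,0.02],0],[0,[0,0,0],0],[0,[0,0,0],0]]'
python3 -m jog '[[0,[0,0,0.02],0],[0,[0,0,0.02],0],[0,[0,0,0.02],0],[0,[0,0,0],0]]'
python3 -m jog '[[0,[0,0,0.02],0],[0,[0,0,0.02],0],[0,[0,0,0.02],0],[0,[0,0,0],0]]'
```

```text
clock: 4.5
eef_pos: [529.1, -19.6, 100.6]
eef_rot: [3.141, -0.0, 1.181]
wrist_force: [-0.5, 0.8, -0.3]
finger_gap: 0.2
finger_force: 0.0
clock: 4.9
eef_pos: [529.0, -19.7, 97.5]
eef_rot: [3.141, -0.0, 1.181]
wrist_force: [-1.6, 1.0, 1.9]
finger_gap: 0.4
finger_force: 0.8
clock: 5.3
eef_pos: [529.0, -19.6, 94.4]
eef_rot: [3.142, -0.0, 1.181]
wrist_force: [0.3, -1.2, 2.3]
finger_gap: 0.2
finger_force: 1.0
```

```bash
python3 -m jog '[[0,[0,0,0.02],0],[0,[0,0,0.02],0],[0,[0,0,0],0]]'
python3 -m jog '[[0,[0,0,0.02],0],[0,[0,0,0.02],0],[0,[0,0,0],0]]'
```

```text
clock: 5.6
eef_pos: [529.0, -19.7, 92.3]
eef_rot: [3.142, -0.0, 1.181]
wrist_force: [0.1, -0.1, 2.3]
finger_gap: 0.3
finger_force: 0.9
clock: 5.9
eef_pos: [529.1, -19.7, 90.5]
eef_rot: [3.141, -0.0, 1.181]
wrist_force: [-1.3, 0.4, 6.7]
finger_gap: 0.5
finger_force: 2.8
```

```bash
python3 -m jog '[[0,[0,0,0.02],0],[0,[0,0,0.02],0],[0,[0,0,0],0]]'
python3 -m jog '[[0,[0,0,0.02],0],[0,[0,0,0.02],0],[0,[0,0,0],0]]'
```

```text
clock: 6.2
eef_pos: [529.1, -19.7, 88.7]
eef_rot: [3.141, -0.0, 1.181]
wrist_force: [-2.7, -0.1, 9.1]
finger_gap: 0.6
finger_force: 3.9
clock: 6.5
eef_pos: [529.1, -19.7, 86.8]
eef_rot: [3.141, -0.0, 1.181]
wrist_force: [-2.7, 0.1, 9.6]
finger_gap: 0.4
finger_force: 4.9
```

```bash
python3 -m jog '[[0,[0,0,-0.04],0],[0,[0,0,-0.1],0],[0,[0,0,-0.2],0],[0,[0,0,-0.4],0],[0,[0,0,-0.6],0],[0,[0,0,-0.6],0],[0,[0,0,-0.6],0],[0,[-0.4,0,0],0],[0,[-0.4,0,0],0],[0,[-0.4,0,0],0],[0,[0,0,0],0],[0,[0,0,0],0]]'
cat >> h.py <<'E'
def wrist(fn,z):
    import cv2
    from scipy.spatial.transform import Rotation as R
    s=read_state();im=camera("wrist");cv2.imwrite(fn,im[:,:,::-1])
    print(s["eef_pos"].round(1),s["eef_rot"].round(3),s["wrist_force"].round(1))
    T=np.eye(4);T[:3,:3]=R.from_euler("xyz",s["eef_rot"]).as_matrix();T[:3,3]=s["eef_pos"]
    c=calibration("wrist");W=T@c["hand_eye"];P={}
    for k in M:
        for r in regions_of("wrist",k+"_top")[:1]:
            uv=np.argwhere(r["pixels"]).mean(0)[::-1];d=W[:3,:3]@np.linalg.solve(c["mtx"],[*uv,1]);o=W[:3,3]
            P[k]=(o+d*(z[k]-o[2])/d[2])[:2];print(k,round(r["conf"],2),uv.round(1),P[k].round(1))
    return P
E
python3 - <<'E'
from h import *
P=wrist("pics/w2.png",dict(orange=91,white=97,blue=97))
if len(P)>1: fit(P)
camera("top")
print({k:[ray("top",np.argwhere(r["pixels"]).mean(0)[::-1],97).round(1) for r in regions_of("top",k+"_top")[:1]] for k in M})
E
```

```text
clock: 7.7
eef_pos: [506.2, -75.0, 213.6]
eef_rot: [3.142, -0.0, 1.18]
wrist_force: [-0.7, 0.2, 0.3]
finger_gap: 0.4
finger_force: 0.0
[506.2 -75.  213.6] [ 3.142 -0.     1.18 ] [-0.7  0.2  0.3]
orange 0.84 [321.  162.1] [527.4 -22. ]
{'orange': [array([526.8, -19.3])], 'white': [array([638.9,  82.2])], 'blue': [array([522.7, 131.3])]}
```

View pics/w2.png

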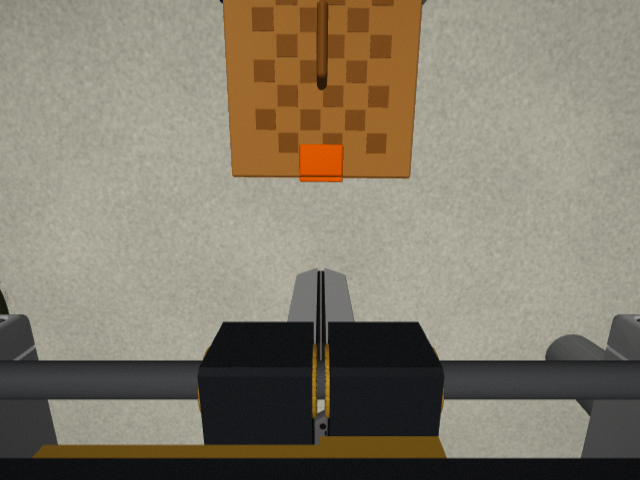

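The wrist view shows orange home: its thin side sliver at rows 177-182 is almost flush with the lid, and the caddy hasn't moved. Now to white.

```bash
python3 -m jog '[[0,[0.487,0.156,0],0],[0,[0.487,0.156,0],0],[0,[0.487,0.156,0],0],[0,[0.487,0.156,0],0],[0,[0.487,0.156,0],0],[0,[0.487,0.156,0],0],[0,[0.487,0.156,0],0],[0,[0.487,0.156,0],0]]'
python3 -m jog '[[0,[0,0,0],-0.0455],[0,[0,0,0.12],-0.0455],[0,[0,0,0.12],-0.0455],[0,[0,0,0.12],-0.0455],[0,[0,0,0.12],-0.0455],[0,[0,0,0.12],-0.0455],[0,[0,0,0.12],-0.0455],[0,[0,0,0.12],-0.0455],[0,[0,0,0.12],-0.0455],[0,[0,0,0.12],-0.0455],[0,[0,0,0.12],-0.0455],[0,[0,0,0],0],[0,[0,0,0],0]]'
python3 - <<'E'
from h import *
print(read_state()["joints"].round(2))
wrist("pics/w3.png",dict(orange=91,white=97.5,blue=97.5))
E
```

```text
clock: 8.9
eef_pos: [638.5, 82.4, 213.3]
eef_rot: [-3.141, 0.0, 1.181]
wrist_force: [-0.4, -0.9, -0.2]
finger_gap: 0.5
finger_force: 0.0
clock: 10.2
eef_pos: [637.9, 81.5, 153.5]
eef_rot: [-3.142, -0.0, 2.749]
wrist_force: [0.2, 0.0, -0.0]
finger_gap: 0.2
finger_force: 0.0
[ 0.07  0.55  1.29  0.    1.3  -1.11]
[637.9  81.5 153.5] [-3.142 -0.     2.749] [ 0.2  0.  -0. ]
orange 0.74 [111.1 158.6] [526.1 -22. ]
white 0.98 [319.5 251.5] [636.4  81.6]
blue 0.59 [320.1  54.5] [522.2 129.3]
```

View pics/w3.png

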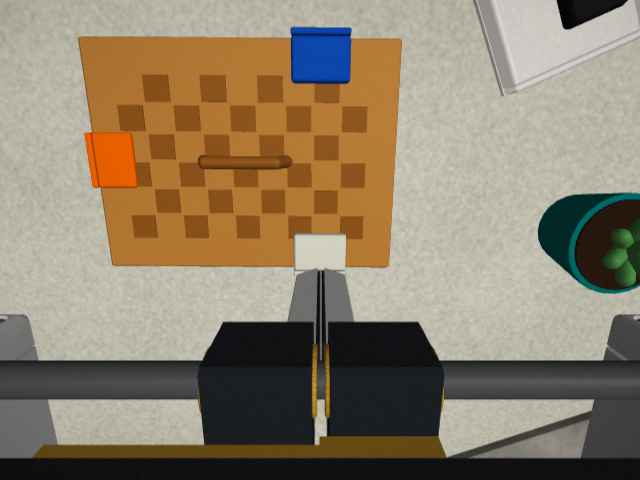

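The wrist view has the fingertip centred over white at (320,250), and the pot is well clear. I'll press it.

```bash
python3 -m jog '[[0,[0,0,0.2],0],[0,[0,0,0.2],0],[0,[0,0,0.2],0],[0,[0,0,0.2],0],[0,[0,0,0.12],0],[0,[0,0,0.06],0],[0,[0,0,0.04],0],[0,[0,0,0.04],0],[0,[0,0,0],0],[0,[0,0,0],0]]'
python3 -m jog '[[0,[0,0,0.02],0],[0,[0,0,0.02],0],[0,[0,0,0.02],0],[0,[0,0,0.02],0],[0,[0,0,0.02],0],[0,[0,0,0],0]]'
python3 -m jog '[[0,[0,0,0.02],0],[0,[0,0,0.02],0],[0,[0,0,0.02],0],[0,[0,0,0],0]]'
```

```text
clock: 11.4
eef_pos: [638.0, 81.3, 100.7]
eef_rot: [3.141, 0.0, 2.753]
wrist_force: [-0.2, 0.0, -0.1]
finger_gap: 0.7
finger_force: 0.0
clock: 12.0
eef_pos: [638.0, 81.3, 95.5]
eef_rot: [3.141, 0.0, 2.753]
wrist_force: [-2.1, 0.1, 2.8]
finger_gap: 0.3
finger_force: 1.4
clock: 12.4
eef_pos: [638.0, 81.3, 92.3]
eef_rot: [3.142, 0.0, 2.754]
wrist_force: [0.2, 0.5, 2.2]
finger_gap: 0.4
finger_force: 1.0
```

```bash
python3 -m jog '[[0,[0,0,0.02],0],[0,[0,0,0.02],0],[0,[0,0,0],0]]'
```

```text
clock: 12.7
eef_pos: [638.0, 81.4, 90.5]
eef_rot: [3.141, 0.0, 2.754]
wrist_force: [-1.6, -0.5, 5.2]
finger_gap: 0.4
finger_force: 2.8
```

```bash
python3 -m jog '[[0,[0,0,0.02],0],[0,[0,0,0.02],0],[0,[0,0,0],0]]'
python3 -m jog '[[0,[0,0,0.02],0],[0,[0,0,0.02],0],[0,[0,0,0],0]]'
```

```text
clock: 13.0
eef_pos: [638.0, 81.3, 88.8]
eef_rot: [3.141, 0.0, 2.754]
wrist_force: [-1.5, 0.3, 6.8]
finger_gap: 0.3
finger_force: 3.8
clock: 13.3
eef_pos: [638.0, 81.4, 87.0]
eef_rot: [3.141, 0.0, 2.754]
wrist_force: [-3.1, -1.1, 10.4]
finger_gap: 0.1
finger_force: 4.8
```

White is home. Now to blue, raised over the loop.

```bash
python3 -m jog '[[0,[0,0,-0.04],0],[0,[0,0,-0.1],0],[0,[0,0,-0.2],0],[0,[0,0,-0.4],0],[0,[0,0,-0.4],0],[0,[0,0,-0.4],0],[0,[0.4,0,0],0],[0,[0.4,0,0],0],[0,[0.4,0.028,0],0],[0,[0.4,0,0],0],[0,[0.4,0,0],0],[0,[0.46,0,0],0],[0,[0,0,0.3],0],[0,[0,0,0],0],[0,[0,0,0],0]]'
python3 - <<'E'
from h import *
wrist("pics/w4.png",dict(orange=91,white=91,blue=97.5))
camera("top")
print({k:[ray("top",np.argwhere(r["pixels"]).mean(0)[::-1],97).round(1) for r in regions_of("top",k+"_top")[:1]] for k in M})
E
```

```text
clock: 14.8
eef_pos: [524.8, 129.1, 148.8]
eef_rot: [-3.141, -0.0, 2.753]
wrist_force: [0.7, 0.3, -1.1]
finger_gap: 0.6
finger_force: 0.0
[524.8 129.1 148.8] [-3.141 -0.     2.753] [ 0.7  0.3 -1.1]
orange 0.67 [131.2 328.6] [526.2 -21.7]
white 0.46 [320.7 411.1] [645.6  80.1]
blue 0.94 [319.3 247. ] [518.9 130.9]
{'orange': [array([527.1, -19.8])], 'white': [array([638.7,  82.4])], 'blue': []}
```

View pics/w4.png

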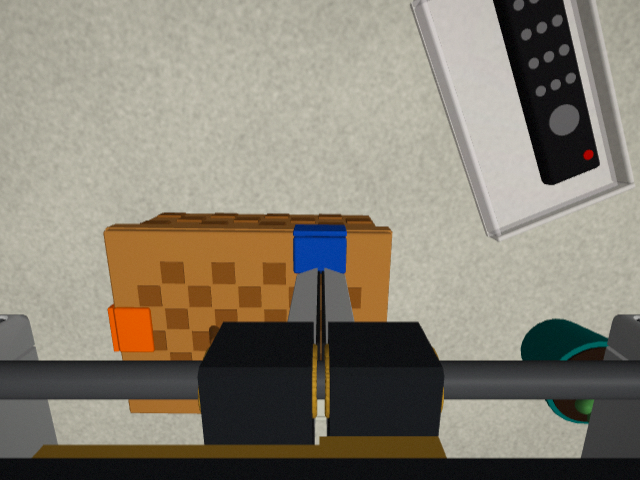

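In the wrist view blue is centred sideways at column 320. Its outer top edge, at row 237, lies about 13 mm ahead of the fingertip, so the tip is over the middle of the tab. I'll press it.

```bash
python3 -m jog '[[0,[0,0,0.2],0],[0,[0,0,0.2],0],[0,[0,0,0.2],0],[0,[0,0,0.16],0],[0,[0,0,0.1],0],[0,[0,0,0.04],0],[0,[0,0,0.04],0],[0,[0,0,0.02],0],[0,[0,0,0],0],[0,[0,0,0],0]]'
python3 -m jog '[[0,[0,0,0.02],0],[0,[0,0,0.02],0],[0,[0,0,0.02],0],[0,[0,0,0.02],0],[0,[0,0,0.02],0],[0,[0,0,0],0]]'
python3 -m jog '[[0,[0,0,0.02],0],[0,[0,0,0.02],0],[0,[0,0,0.02],0],[0,[0,0,0],0]]'
```

```text
clock: 16.2
eef_pos: [524.7, 129.2, 100.7]
eef_rot: [3.141, 0.0, 2.754]
wrist_force: [-0.1, 0.3, -0.2]
finger_gap: 0.2
finger_force: 0.0
clock: 16.8
eef_pos: [524.6, 129.2, 95.5]
eef_rot: [3.141, 0.0, 2.754]
wrist_force: [-0.6, -0.0, 2.7]
finger_gap: 0.5
finger_force: 1.2
clock: 17.2
eef_pos: [524.6, 129.2, 92.3]
eef_rot: [-3.142, -0.0, 2.754]
wrist_force: [-0.6, -0.6, 1.8]
finger_gap: 0.3
finger_force: 0.9
```

```bash
python3 -m jog '[[0,[0,0,0.02],0],[0,[0,0,0.02],0],[0,[0,0,0],0]]'
```

```text
clock: 17.5
eef_pos: [524.7, 129.2, 90.5]
eef_rot: [3.141, 0.0, 2.754]
wrist_force: [-2.2, 0.7, 5.6]
finger_gap: 0.5
finger_force: 2.8
```

```bash
python3 -m jog '[[0,[0,0,0.02],0],[0,[0,0,0.02],0],[0,[0,0,0],0]]'
python3 -m jog '[[0,[0,0,0.02],0],[0,[0,0,0.02],0],[0,[0,0,0],0]]'
python3 -m jog '[[0,[0,0,-0.04],0],[0,[0,0,-0.1],0],[0,[0,0,-0.2],0],[0,[0,0,-0.4],0],[0,[0,0,-0.6],0],[0,[0,0,-0.6],0],[0,[0,0,-0.6],0],[0,[-0.4,0,0],0],[0,[-0.4,0,0],0],[0,[-0.4,0,0],0],[0,[-0.4,0,0],0],[0,[-0.4,0,0],0],[0,[-0.4,0,0],0],[0,[-0.4,0,0],0],[0,[-0.4,0,0],0],[0,[0,0,0],0],[0,[0,0,0],0]]'
python3 - <<'E'
from h import *
wrist("pics/w5.png",dict(orange=91,white=91,blue=91))
E
```

```text
clock: 17.8
eef_pos: [524.7, 129.2, 88.7]
eef_rot: [3.141, 0.0, 2.753]
wrist_force: [-2.6, 0.6, 8.0]
finger_gap: 0.5
finger_force: 3.9
clock: 18.1
eef_pos: [524.7, 129.2, 86.8]
eef_rot: [3.141, 0.0, 2.754]
wrist_force: [-3.3, -0.9, 10.3]
finger_gap: 0.3
finger_force: 4.9
clock: 19.8
eef_pos: [672.4, 68.6, 213.1]
eef_rot: [-3.141, -0.001, 2.753]
wrist_force: [-0.4, 0.3, 0.1]
finger_gap: 0.2
finger_force: 0.0
[672.4  68.6 213.1] [-3.141e+00 -1.000e-03  2.753e+00] [-0.4  0.3  0.1]
orange 0.87 [145.8 107.6] [526.6 -21.6]
white 0.95 [318.3 188.7] [638.3  80.8]
blue 0.65 [319.4  21.5] [522.3 129.4]
```

View pics/w5.png

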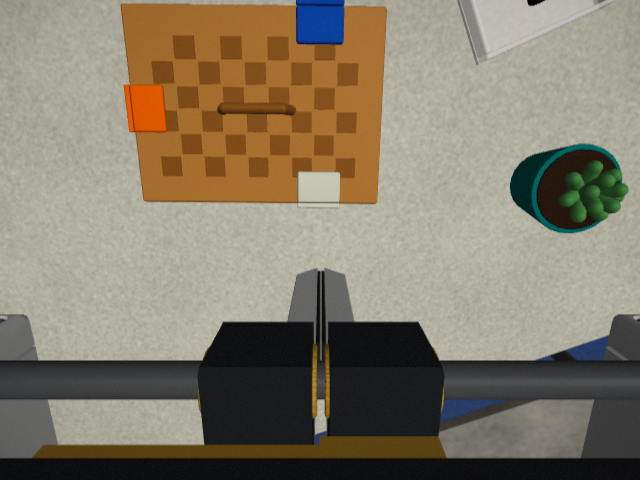

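The wrist view shows all three tabs low against the lid: orange at (146,108), white at (318,189), blue at (320,21). The caddy hasn't moved and the hand is clear.

```bash
python3 -c "
from cell import *
print(sign_off())"
```

```text
the job is handed in; nothing more can be done
None
```

I pressed the orange, white and blue tabs home in that order, each to its firm stop with about 10 N at the most; the caddy stayed where it was, the hand finished clear, and the job is handed in (result not shown to me).

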